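# Put away the small plates and hang up the hand crate

### The arm

A 7-joint arm with a two-finger parallel gripper is mounted at the origin on the work surface. World frame = base frame: x ahead of the robot, y to its left, z up, the work surface at z = 0. Lengths are in m, angles in rad, forces in N, time in s.
With the tool pointing down it reaches from about 0.4 to 0.85 m from the base axis. Payload 10.4 kg.
Tool frame: the origin (TCP) lies at the very end of the fingers, on their centre line; the grasp point (between the pads) lies 19 mm behind it; z points along the fingers, y is the line along which they close (so a half turn about z gives the same grasp; the last joint's range is limited). The gripper opens to 87 mm and grips with 3 to 60 N. Pads are 19 mm wide; open, the fingers measure 117 mm over their backs; the gripper's body (75 mm by 190 mm) begins 51 mm behind the grasp point.
Start: joints at [-1.221, 0.332, -0.065, 1.46, 0.022, 1.35, -0.088], TCP at [0.228, 0.582, 0.223] pointing down, gripper open.
Joint ranges: [-2.6, 2.6], [-0.5, 2.12], [-1.47, 1.34], [0.16, 2.42], [-1.27, 4.41], [0.06, 2.06], [-2.6, 2.6]. Speed limits (rad/s): [2.22, 2.22, 2.79, 2.79, 3.14, 3.14, 3.14].

### API

Orientations are given as a unit quaternion [x, y, z, w].
In Python, from bench import read_state, cams, workorder gives the robot as it stands.
- The arm moves only by the shell command python3 -m crank 'ROWS' [FORCE]. ROWS is text: rows parted by semicolons, each of 5 numbers parted by spaces: the shift along the tool's x, y, z scaled (see below), then the turn about the tool's z scaled (see below), then the opening, from -1 (shut) to 1 (fully open). In form: dx dy dz yaw jaw; .... A call has 1 to 10 rows; each row shifts and turns the commanded pose from where the row before left it, along the tool's axes as they then stand; what a row does not reach is not made up. The controller multiplies each number of a shift by 200 mm and each number of a turn by 90 degrees. A row lasts 1/10 s, in which the tool goes at most 50 mm and 8.59 degrees, less where a joint would pass 70% of its speed; a pose out of reach is approached as far as the arm can. A call with a number of a shift or a turn outside -1 to 1 is refused whole. A call with a gripper value outside its range is refused whole. The fingers move at their own pace and stop on an object; FORCE is the grip in N (left out, the last holds). Time passes only in rows, so rows that do not move let the fingers close. It gives the time, the measured TCP pose, the force, the opening and the grip force at its end, in the units of the state.
- read_state(): the state, without advancing time (a new reading comes with each control period).
- cams.camera(name): name is "scene" or "top" or "wrist"; returns a dict with "img" (400x640x3 uint8, blue, green, red), "K" (3x3 intrinsics, pixels), "xyz" and "attitude" of the camera in the world; the wrist camera has in their place "mount" (4x4, takes a point from camera to tool coordinates, whose origin is the TCP and whose axes are the flange's). Camera axes: x right, y down, z forward; pixel columns grow to the right and rows downward; lengths in m; the calibration is good to about 2 mm. The wrist camera is an equidistant fisheye: a pixel r from the principal point sees the ray r / f radians off the axis. A picture is of the moment at which its call begins: read the wrist's pose just before it. There is no depth.
- workorder.close_job(): hands the job in; it is judged then, once.
The state is a dict: "time": time; "joint_positions": joint angles; "joint_vel": joint speeds; "joint_torque": joint torques, N m; "ee_pos": TCP position; "eef_rot": TCP orientation; "ft_force": force on the tool from outside, world axes, zero at the start; "torque": the same for the moment, N m; "width": finger opening in m; "grip_force": force on a finger pad.
Only numpy, scipy, OpenCV 4.12 (cv2) and the standard library are available. Lean on these libraries where they do the work, as an engineer would, in place of code of your own. Each camera call takes 0.05 s, during which the arm holds its last target. There are 200 camera calls.

### The job

Put away the loose pipe plates lying on the bench: all the round blanking discs go into the drawer of the grey cabinet, which is then shut fully, and all the oblong cover plates go into the blue hand crate. Hang the loaded crate by its handle on the two prongs of the hook stand, the bar lying across both prongs, and leave it hanging still. Leave everything else on the bench where it is.

Things in the scene. Friction and masses are not known exactly. Their poses are not given: they have to be found in the camera images.
- disc0: Round steel blanking disc, 46 mm diameter, 8 mm thick, four small dark bolt holes, lying flat on the bench. Origin: centre of its underside; z is its axis. 70 g. Absent in some starts.
- disc1: Round steel blanking disc, 46 mm diameter, 8 mm thick, four small dark bolt holes, lying flat on the bench. Origin: centre of its underside; z is its axis. 70 g. Absent in some starts.
- disc2: Round steel blanking disc, 46 mm diameter, 8 mm thick, four small dark bolt holes, lying flat on the bench. Origin: centre of its underside; z is its axis. 70 g. Absent in some starts.
- plate0: Oblong steel cover plate, 62 mm long (its x) by 36 mm wide (its y), 8 mm thick, two small dark bolt holes, lying flat on the bench. Origin: centre of its underside; z up. 70 g. Absent in some starts.
- plate1: Oblong steel cover plate, 62 mm long (its x) by 36 mm wide (its y), 8 mm thick, two small dark bolt holes, lying flat on the bench. Origin: centre of its underside; z up. 70 g. Absent in some starts.
- plate2: Oblong steel cover plate, 62 mm long (its x) by 36 mm wide (its y), 8 mm thick, two small dark bolt holes, lying flat on the bench. Origin: centre of its underside; z up. 70 g. Absent in some starts.
- crate: Loose blue open-topped plastic hand crate, 240 (x) by 160 (y) mm; walls 5 mm thick, 50 mm high, floor 5 mm. A rigid black handle arches over its middle: straps at y = +-78 mm carry a bar along y. Origin: centre of its underside. 0.3 to 0.5 kg. The clear space on either side of the handle is about 110 mm long; plates fit there, around x = +-68 mm.
- crate_bar (a point): Middle of the crate's handle bar, 142 mm above the crate's underside. The bar is 150 mm long (along the crate's y), 12 mm thick (crate's x) and 14 mm high; its underside is 135 mm above the crate's underside. Axes as the crate's.
- hook: Fixed hook stand: blue post, orange crossplate and two parallel level steel prongs, 10 mm thick, at y = +-35 mm, pointing to its -x (roughly at the robot). Origin: on the bench below point hook_rest. The crossplate's face is at x = +138 mm, its top 225 mm up, the post's top 222 mm. The bench below the prongs is clear for x under +100 mm.
- hook_rest (a point): Point midway between the prongs, level with their upper sides, 220 mm above the bench: the underside of the handle bar, lying across both prongs, rests at this height. The prongs run level from the crossplate to x = -45 mm from this point, then turn up, ending at x = -63 mm, 15 mm above it. Axes as the hook's.
- cabinet_drawer0 (a joint): How far the drawer of the low grey cabinet is open, m: 0 shut, up to 0.18. It slides with about 1 N of friction, along the cabinet's x, opening to -x. It starts 0 to 0.04 open and stays where it is left.
- cabinet: Fixed grey cabinet with one drawer, 260 mm deep (its x), 220 mm wide (its y), 85 mm high; the front faces its -x, roughly towards the robot. Origin: centre of its underside; front face of the shut drawer at x = -130 mm.
- drawer_floor (a point): Point on the drawer's inner floor, midway across, 70 mm behind its front's inner side; moves with the drawer. 22 mm above the bench. Inside, the drawer is 178 mm wide (y), 215 mm long; side walls reach 41 mm above this floor, the front 50 mm. With the drawer 0.15 open, its floor is open from above for 70 mm before and behind this point. Axes as the cabinet's.
- cabinet_drawer0_handle (a point): Middle of the drawer's steel bar handle: an 11 mm round bar, 110 mm long along the cabinet's y, 35 mm in front of the drawer's front (which is 15 mm thick), about 47 mm above the bench. It can be pinched from above to pull the drawer open to the cabinet's -x; pushing it to +x shuts it.
- seal: Bystander: black rubber ring, 60 mm diameter, 12 mm high, lying flat. Origin under its centre.
- sleeve: Bystander: short upright metal pipe sleeve, 50 mm diameter, 50 mm high. Origin under its centre.
- packet: Bystander: small cardboard packet, 55 x 40 x 30 mm. Origin under its centre.
- elbow: Bystander: lying metal pipe elbow, about 120 mm long, 42 mm thick. Origin at its middle, on the bench.
- oiler: Bystander: white bottle, 60 mm diameter, 150 mm high. Origin under its centre.
- coupling: Bystander: upright steel pipe coupling, 80 mm diameter, 70 mm high. Origin under its centre.
Things that resemble listed ones, but are neither listed nor needed, are in the scene too. Leave any purple look-alike of the disc0 alone.

How it is judged:
At the end, for the whole second after the job is handed in: Discs in the drawer, drawer shut to 8 mm; plates in the crate; crate at rest on the hook, bar across both prongs, its middle within 32 mm of midway between them and its underside within 11 mm of their upper sides, tilted under 0.25 rad, y within 0.35 rad of the hook's y (x of disc0 in the frame of drawer_floor between -0.08 and 0.16 m and y of disc0 in the frame of drawer_floor between -0.09 and 0.09 m and z of disc0 in the frame of drawer_floor between -0.006 and 0.04 m and x of disc1 in the frame of drawer_floor between -0.08 and 0.16 m and y of disc1 in the frame of drawer_floor between -0.09 and 0.09 m and z of disc1 in the frame of drawer_floor between -0.006 and 0.04 m and x of disc2 in the frame of drawer_floor between -0.08 and 0.16 m and y of disc2 in the frame of drawer_floor between -0.09 and 0.09 m and z of disc2 in the frame of drawer_floor between -0.006 and 0.04 m and value of joint cabinet_drawer0 below 0.008 m and x of plate0 in the frame of crate between -0.12 and 0.12 m and y of plate0 in the frame of crate between -0.08 and 0.08 m and z of plate0 in the frame of crate between 0 and 0.05 m and x of plate1 in the frame of crate between -0.12 and 0.12 m and y of plate1 in the frame of crate between -0.08 and 0.08 m and z of plate1 in the frame of crate between 0 and 0.05 m and x of plate2 in the frame of crate between -0.12 and 0.12 m and y of plate2 in the frame of crate between -0.08 and 0.08 m and z of plate2 in the frame of crate between 0 and 0.05 m and x of crate_bar in the frame of hook_rest between -0.045 and 0.1 m and y of crate_bar in the frame of hook_rest between -0.032 and 0.032 m and z of crate_bar in the frame of hook_rest between -0.004 and 0.022 m and angle between crate's own z axis and vertical below 0.25 rad and angle between the y axis of crate and the y axis of hook, either way round below 0.35 rad and linear speed of crate below 0.08 m/s); the robot touches nothing.
It fails at once if a bystander (ring, sleeve, packet, elbow, bottle or coupling) was moved more than 60 mm or knocked over (distance of any of seal, sleeve, packet, elbow, oiler, coupling from where it was at the start of the episode above 0.06 m or angle between any of sleeve, oiler, coupling's own z axis and vertical above 0.8 rad).
Of disc0, disc1, disc2 only 2 to 3 are there at a start; the rules pass over those that are not, and their reading is None.
Of plate0, plate1, plate2 only 2 to 3 are there at a start; the rules pass over those that are not, and their reading is None.
At some moment in a run one of disc0, disc1, disc2, plate0, plate1, plate2 may be knocked a few centimetres aside while the robot is not near it.
It also fails if it takes over 208 s, if anything falls off the work surface, if the arm or the gripper's body presses on something with over 40 N, if the wrist force passes 120 N, or if a joint passes its speed limit or range.

## Working session

There is one attempt and no reset: what is moved stays moved. The work goes in short steps, Python scripts to look and compute and a shell command to move; the robot and the scene stay as the last step left them, time stands still between calls to the robot, and variables do not carry over. Pictures are saved under pics/ and viewed, at most 14 in all, crops included, and the job is handed in when it is done.

```bash
ls; mkdir -p pics; python3 - <<'E'
from bench import read_state,cams
import cv2
s=read_state();print(s)
for n in ("top","scene"):
    c=cams.camera(n);cv2.imwrite(f"pics/{n}0.png",c["img"]);print(n,c["K"],c["xyz"],c["attitude"])
c=cams.camera("wrist");print(c["K"],c["mount"])
E
```

```text
pics
{'time': 0.0, 'joint_positions': array([-1.22058709,  0.332873  , -0.06468388,  1.46093737,  0.02164053,
        1.34987941, -0.08850168]), 'joint_vel': array([-8.95642985e-04,  9.12266578e-04, -1.69107546e-03, -1.09440111e-03,
       -4.96309793e-04,  2.30998834e-04,  4.94358255e-05]), 'joint_torque': array([-1.19281181e-04, -6.23266625e+01,  2.43683020e-02, -3.89892983e+01,
       -6.13273401e-02,  3.97630013e-02,  1.38874220e-04]), 'ee_pos': array([0.22753496, 0.58170492, 0.22175508]), 'eef_rot': array([ 1.85320623e-01,  9.82677860e-01, -6.96266175e-04, -7.59469566e-05]), 'ft_force': array([-0.0740824 ,  0.68201538, -0.30880047]), 'torque': array([-0.0161739 , -0.05186887,  0.01708011]), 'grip_force': 0.0, 'width': 0.08695221340117777}
top [[502.69345209   0.         316.64099611]
 [  0.         502.69345209 199.774334  ]
 [  0.           0.           1.        ]] [0.25656183 0.02930396 1.456115  ] [ 0.7067437  -0.70061414  0.06473197 -0.07391178]
scene [[412.05638653   0.         323.07123592]
 [  0.         412.05638653 201.9819013 ]
 [  0.           0.           1.        ]] [0.96726121 0.80641375 1.05375493] [ 0.24048225  0.8944364  -0.36610615 -0.09010048]
[[309.70691629   0.         318.06462412]
 [  0.         309.70691629 194.5883084 ]
 [  0.           0.           1.        ]] [[-1.40562370e-04 -9.67192599e-01 -2.54044203e-01  6.93680532e-02]
 [ 9.99999494e-01 -3.88925926e-04  9.27413322e-04  1.45957218e-03]
 [-9.95791677e-04 -2.54043944e-01  9.67192164e-01 -1.62770462e-01]
 [ 0.00000000e+00  0.00000000e+00  0.00000000e+00  1.00000000e+00]]
```

View pics/top0.png

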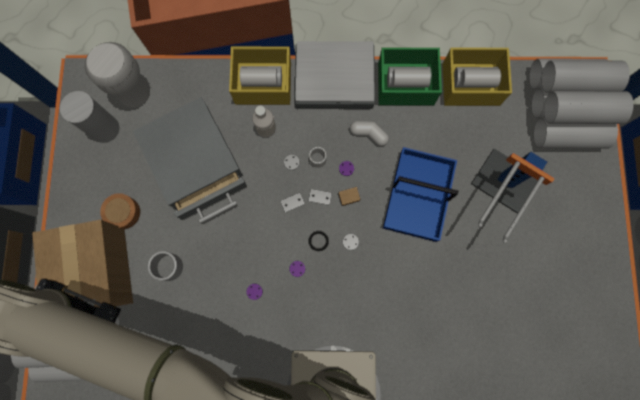

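View pics/scene0.png

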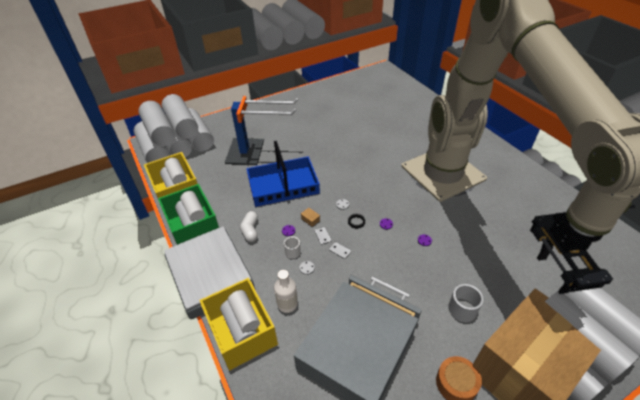

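The top view shows discs at (291,161) and (351,241), and plates at (292,202) and (320,197). The crate is at (420,195), the hook prongs run around (480–545, 160–240), and the drawer handle is at (217,207). The third disc and plate are absent: the scene view shows the same four.

```bash
cat > h.py <<'E'
import numpy as np,cv2
from scipy.spatial.transform import Rotation as R
from bench import read_state,cams
def ray(c,u,v,tool=None):
    K=c["K"];x=(u-K[0,2])/K[0,0];y=(v-K[1,2])/K[1,1]
    if "mount" in c:
        r=np.hypot(x,y);k=np.sin(r)/r if r>1e-9 else 1
        d=np.array([x*k,y*k,np.cos(r)]);M=c["mount"]
        Rt=R.from_quat(tool["eef_rot"]).as_matrix()
        return tool["ee_pos"]+Rt@M[:3,3],Rt@M[:3,:3]@d
    return np.array(c["xyz"]),R.from_quat(c["attitude"]).as_matrix()@np.array([x,y,1.])
def pt(c,u,v,z,tool=None):
    o,d=ray(c,u,v,tool);return o+d*(z-o[2])/d[2]
def proj(c,p):
    q=R.from_quat(c["attitude"]).as_matrix().T@(np.asarray(p)-c["xyz"]);return (c["K"]@q)[:2]/q[2]
def blobs(mask,amin=20,amax=1e9):
    out=[]
    for k in cv2.findContours(mask.astype(np.uint8),cv2.RETR_EXTERNAL,cv2.CHAIN_APPROX_NONE)[0]:
        a=cv2.contourArea(k)
        if amin<a<amax:
            m=cv2.moments(k);out.append((m["m10"]/m["m00"],m["m01"]/m["m00"],a,cv2.minAreaRect(k),k))
    return out
def tri(c1,p1,c2,p2):
    o1,d1=ray(c1,*p1);o2,d2=ray(c2,*p2)
    t=np.linalg.lstsq(np.c_[d1,-d2],o2-o1,rcond=None)[0];a=o1+d1*t[0];b=o2+d2*t[1]
    return (a+b)/2,np.linalg.norm(a-b)
E
python3 - <<'E'
from h import *
c=cams.camera("top");s=cams.camera("scene");I=c["img"]
g=cv2.cvtColor(I,cv2.COLOR_BGR2HSV)
m=(g[...,2]>150)&(g[...,1]<60)
m[:130]=0;m[290:]=0
for b in blobs(m,40,900):
    box=cv2.boxPoints(b[3]);w=[pt(c,*q,.008)[:2] for q in box]
    e=[w[1]-w[0],w[2]-w[1]];l=[np.linalg.norm(x) for x in e];L=e[int(np.argmax(l))]
    print(np.round(b[:3],1),pt(c,b[0],b[1],.008).round(4),np.round(l,3),round(float(np.degrees(np.arctan2(L[1],L[0]))),1))
cr=cv2.resize(np.hstack([I[130:260,150:290],I[130:260,370:570]]),None,fx=2.3,fy=2.3,interpolation=cv2.INTER_CUBIC)
cv2.imwrite("pics/t1.png",cr)
bl=(g[...,0]>100)&(g[...,0]<125)&(g[...,1]>120);bl[:,:370]=0;bl[:,480:]=0;bl[:130]=0;bl[260:]=0
for b in blobs(bl,300):print("crate",np.round(b[:3],1),[pt(c,*q,.05)[:2].round(3) for q in cv2.boxPoints(b[3])])
cv2.imwrite("pics/s1.png",cv2.resize(s["img"][70:210,200:340],None,fx=4,fy=4,interpolation=cv2.INTER_CUBIC))
E
```

```text
[350.6 241.6 106.5] [ 0.4222 -0.0495  0.008 ] [0.036 0.037] -111.5
[293.4 204.   60.5] [0.5314 0.1176 0.008 ] [0.055 0.02 ] -67.3
[319.9 198.4  75. ] [0.5489 0.0402 0.008 ] [0.023 0.054] -103.9
[379.  134.2  49.5] [ 0.7474 -0.1361  0.008 ] [0.013 0.045] -136.7
crate [ 419.8  194.8 4337.5] [array([ 0.457, -0.137]), array([ 0.695, -0.197]), array([ 0.654, -0.36 ]), array([ 0.42 , -0.295])]
```

View pics/t1.png

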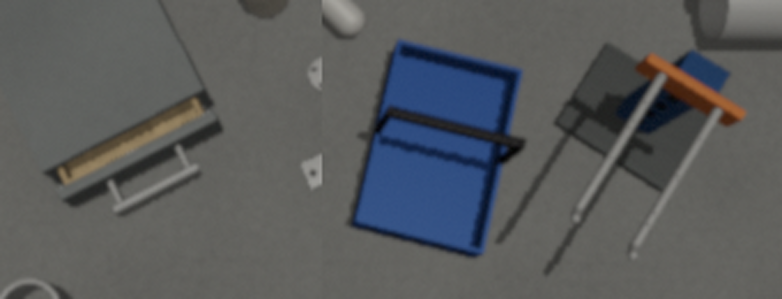

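View pics/s1.png

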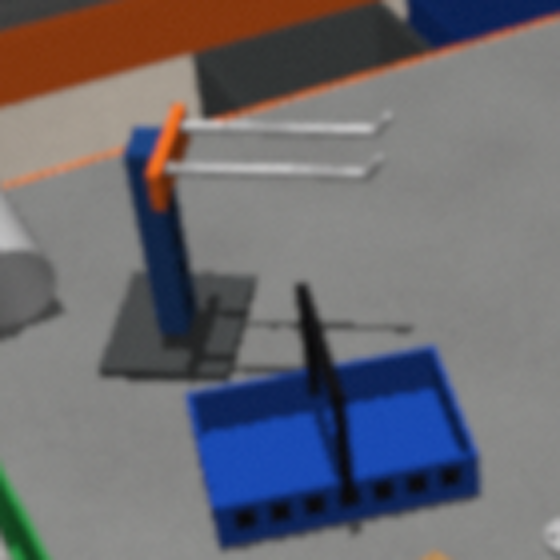

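The crops show the crate bar ends at (399,179) and (457,193), prong tips at (480,224) and (505,240), prong bases at (518,163) and (543,180), and handle ends at (201,220) and (236,204). The drawer is slightly open.

```bash
python3 - <<'E'
from h import *
c=cams.camera("top");s=cams.camera("scene")
def P(n,u,v,z):print(n,pt(c,u,v,z).round(4))
P("barL",398.7,178.7,.149);P("barR",457,193.5,.149)
P("tipL",480.4,224.3,.23);P("tipR",504.8,240.4,.23);P("baseL",518.3,163.5,.22);P("baseR",543,180,.22)
P("hL",200.9,220.4,.052);P("hR",235.7,203.9,.052)
# front top edge of drawer & cabinet front top corners
P("cabfL",150+45/2.3,130+172/2.3,.085);P("cabfR",150+208/2.3,130+90/2.3,.085)
P("drfL",150+68/2.3,130+200/2.3,.072);P("drfR",150+220/2.3,130+125/2.3,.072)
print(tri(c,(480.4,224.3),s,(296.2,99.5)),tri(c,(504.8,240.4),s,(294.5,110.5)))
print(tri(c,(480.4,224.3),s,(294.5,110.5)),tri(c,(504.8,240.4),s,(296.2,99.5)))
print(tri(c,(398.7,178.7),s,(287,194)),tri(c,(457,193.5),s,(275,141.7)))
# discs w/ looser mask
I=c["img"];g=cv2.cvtColor(I,cv2.COLOR_BGR2HSV)
m=(g[...,2]>125)&(g[...,1]<60);m=cv2.morphologyEx(m.astype(np.uint8),cv2.MORPH_CLOSE,np.ones((3,3)))
for b in blobs(m,100,400):
    if 270<b[0]<370 and 140<b[1]<260:
        w=[pt(c,*q,.008)[:2] for q in cv2.boxPoints(b[3])];e=[w[1]-w[0],w[2]-w[1]];l=[np.linalg.norm(x) for x in e];L=e[int(np.argmax(l))]
        print(np.round(b[:3],1),pt(c,b[0],b[1],.008).round(4),np.round(l,3),round(float(np.degrees(np.arctan2(L[1],L[0]))),1))
t=R.from_quat(read_state()["eef_rot"]).as_matrix();print(t.round(3))
E
```

```text
barL [ 0.5755 -0.1707  0.149 ]
barR [ 0.5363 -0.324   0.149 ]
tipL [ 0.4421 -0.3559  0.23  ]
tipR [ 0.403 -0.413  0.23 ]
baseL [ 0.5999 -0.4629  0.22  ]
baseR [ 0.5574 -0.5217  0.22  ]
hL [0.4738 0.3763 0.052 ]
hR [0.5221 0.2795 0.052 ]
cabfL [0.512  0.4581 0.085 ]
cabfR [0.6158 0.2644 0.085 ]
drfL [0.48   0.4318 0.072 ]
drfR [0.5749 0.2501 0.072 ]
(array([ 0.43423576, -0.34071669,  0.27595439]), np.float64(0.0022353702280377545)) (array([ 0.40620301, -0.43074436,  0.17242615]), np.float64(0.008984023057422224))
(array([ 0.43986784, -0.35486368,  0.2259652 ]), np.float64(0.0069745909816443605)) (array([ 0.40165213, -0.41249714,  0.22778897]), np.float64(0.003864394167004568))
(array([ 0.58885595, -0.17703568,  0.03588929]), np.float64(0.03467280290697466)) (array([ 0.53701371, -0.32520722,  0.14286412]), np.float64(0.0013919412973407755))
[350.5 241.4 178. ] [ 0.4229 -0.0492  0.008 ] [0.043 0.043] 179.6
[292.1 202.1 216.5] [0.5372 0.1217 0.008 ] [0.061 0.035] -65.8
[319.7 196.5 212.5] [0.5546 0.0408 0.008 ] [0.035 0.061] -100.1
[291.3 161.5 135.5] [0.6605 0.1263 0.008 ] [0.041 0.041] -24.7
[[-0.931  0.364 -0.   ]
 [ 0.364  0.931 -0.   ]
 [ 0.    -0.    -1.   ]]
```

```bash
cat >> h.py <<'E'
def go(x,y,z,ang):
    "turn (units) then shift (units, in turned tool axes) to TCP x,y,z with closing axis at ang deg (mod 180)"
    s=read_state();T=R.from_quat(s["eef_rot"]).as_matrix()
    a=np.degrees(np.arctan2(T[1,1],T[0,1]));d=(ang-a+90)%180-90
    T2=R.from_euler("z",d,degrees=True).as_matrix()@T
    v=T2.T@(np.array([x,y,z])-s["ee_pos"])/.2
    print("t",round(s["time"],1),"at",s["ee_pos"].round(4),"ang",round(a,1),"w",round(s["width"],4),"j7",s["joint_positions"][6].round(2),"| turn",round(-d/90,3),"shift",v.round(3))
E
python3 -c "
from h import *
go(.498,.328,.16,27)"
```

```text
t 0.3 at [0.2276 0.582  0.2224] ang 68.6 w 0.0872 j7 -0.09 | turn 0.463 shift [-1.746  0.628  0.312]
```

```bash
python3 -m crank '0 0 0 0.0926 -0.4;0 0 0 0.0926 -0.4;0 0 0 0.0926 -0.4;0 0 0 0.0926 -0.4;0 0 0 0.0926 -0.4' && python3 -m crank '-0.194 0.07 0 0 -0.4;-0.194 0.07 0 0 -0.4;-0.194 0.07 0 0 -0.4;-0.194 0.07 0 0 -0.4;-0.194 0.07 0 0 -0.4;-0.194 0.07 0 0 -0.4;-0.194 0.07 0 0 -0.4;-0.194 0.07 0 0 -0.4;-0.194 0.07 0 0 -0.4' && python3 -m crank '0 0 0.15 0 -0.4;0 0 0.16 0 -0.4;0 0 0 0 -0.4;0 0 0 0 -0.4'
python3 - <<'E'
from h import *
go(.498,.328,.028,27)
s=read_state();c=cams.camera("wrist");cv2.imwrite("pics/w1.png",c["img"])
E
```

```text
time: 0.85
ee_pos: [0.2276, 0.5821, 0.2225]
eef_rot: [0.525, 0.851, -0.0, -0.0]
ft_force: [0.3, -1.2, 0.3]
width: 0.0549
grip_force: 0.0
time: 1.75
ee_pos: [0.4993, 0.3268, 0.2228]
eef_rot: [0.523, 0.853, 0.0, 0.0]
ft_force: [-0.5, 0.4, 0.0]
width: 0.0259
grip_force: 0.0
time: 2.15
ee_pos: [0.4981, 0.3282, 0.1611]
eef_rot: [0.523, 0.853, -0.0, -0.0]
ft_force: [-0.5, 0.3, 1.1]
width: 0.0259
grip_force: 0.0
t 2.1 at [0.4981 0.3282 0.1611] ang 27.0 w 0.0259 j7 -0.13 | turn -0.0 shift [-0.    -0.001  0.666]
```

View pics/w1.png

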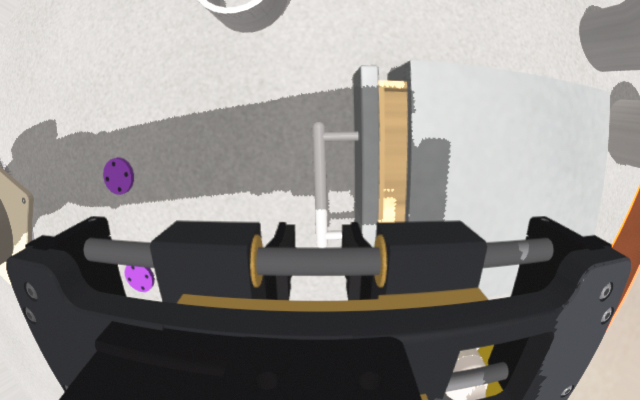

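The wrist view shows the handle bar upright at u≈320, v 125–240, centred between the fingers and parallel to their faces. The drawer gap is clear at u 380–408.

```bash
python3 - <<'E'
from h import *
s=read_state();c=cams.camera("wrist");T=R.from_quat(s["eef_rot"]).as_matrix()
for p in((319,135),(322,230),(319,122),(360,140),(380,140)):print((T.T@(pt(c,*p,.05,s)-s["ee_pos"])).round(4))
E
python3 -m crank '0 0 0.16 0 -0.4;0 0 0.16 0 -0.4;0 0 0.16 0 -0.4;0 0 0.1 0 -0.4;0 0 0.086 0 -0.4;0 0 0 0 -1;0 0 0 0 -1;0 0 0 0 -1;0 0 0 0 -1' 30
```

```text
[0.0527 0.002  0.1121]
[-0.0365  0.0049  0.1121]
[0.0643 0.002  0.1122]
[0.0486 0.0386 0.1122]
[0.0489 0.0568 0.1122]
time: 3.15
ee_pos: [0.4993, 0.3289, 0.0292]
eef_rot: [0.523, 0.853, 0.002, 0.0]
ft_force: [-0.7, -0.4, 5.6]
width: 0.0101
grip_force: 30.0
```

```bash
python3 -m crank '0 -0.05 0 0 -1;0 -0.075 0 0 -1;0 -0.075 0 0 -1;0 -0.075 0 0 -1;0 -0.075 0 0 -1;0 -0.075 0 0 -1;0 -0.075 0 0 -1;0 -0.075 0 0 -1;0 -0.075 0 0 -1;0 -0.025 0 0 -1' && python3 -m crank '0 0 0 0 -1;0 0 0 0 -0.4;0 0 0 0 -0.4;0 0 0 0 -0.4;0 0 -0.15 0 -0.4;0 0 -0.25 0 -0.4;0 0 -0.25 0 -0.4;0 0 -0.25 0 0.2;0 0 0 0 0.2'
python3 -c "
from h import *
s=read_state();h=s['ee_pos'];T=R.from_quat(s['eef_rot']).as_matrix();print('floor',h+T[:,1]*.12)
go(.661,.126,.19,-5)"
```

```text
time: 4.15
ee_pos: [0.3801, 0.2638, 0.0291]
eef_rot: [0.524, 0.852, 0.001, 0.002]
ft_force: [9.1, -13.4, 12.7]
width: 0.0098
grip_force: 30.0
time: 5.05
ee_pos: [0.38, 0.2691, 0.2139]
eef_rot: [0.522, 0.853, 0.005, 0.001]
ft_force: [1.1, 1.1, 0.3]
width: 0.0353
grip_force: 0.0
floor [0.48693682 0.32356784 0.21506508]
t 5.0 at [0.38   0.2691 0.2139] ang 27.0 w 0.0353 j7 -0.25 | turn 0.356 shift [-0.591  1.461  0.132]
```

```bash
python3 -c "
from h import *
go(.58,.0,.26,-5)"
python3 -m crank '0 0 0 0.089 0.4;0 0 0 0.089 0.4;0 0 0 0.089 0.4;0 0 0 0.089 0.4;0 0 0 0 0.4'
python3 -c "
from h import *
go(.58,.0,.26,-5)"
```

```text
t 5.0 at [0.38   0.2691 0.2139] ang 27.0 w 0.0353 j7 -0.25 | turn 0.356 shift [-1.252  1.116 -0.224]
time: 5.55
ee_pos: [0.3775, 0.2669, 0.2069]
eef_rot: [0.738, 0.674, -0.0, -0.0]
ft_force: [-0.2, 0.3, -0.1]
width: 0.0604
grip_force: 0.0
t 5.5 at [0.3775 0.2669 0.2069] ang -5.2 w 0.0604 j7 -0.81 | turn -0.002 shift [-1.241  1.125 -0.266]
```

```bash
python3 -m crank '-0.155 0.14 -0.033 0 0.4;-0.155 0.14 -0.033 0 0.4;-0.155 0.14 -0.033 0 0.4;-0.155 0.14 -0.033 0 0.4;-0.155 0.14 -0.033 0 0.4;-0.155 0.14 -0.033 0 0.4;-0.155 0.14 -0.033 0 0.4;-0.155 0.14 -0.033 0 0.4;0 0 0 0 0.4;0 0 0 0 0.4'
cat >> h.py <<'E'
def parts(name=None):
    s=read_state();c=cams.camera("wrist");I=c["img"]
    if name:cv2.imwrite(name,I)
    g=cv2.cvtColor(I,cv2.COLOR_BGR2HSV);m=((g[...,2]>225)&(g[...,1]<25)).astype(np.uint8)
    for b in blobs(m,150,9000):
        q=np.array([pt(c,u,v,.008,s)[:2] for u,v in b[4][:,0].astype(float)])*1000
        (x,y),wh,_=r=cv2.minAreaRect(q.astype(np.float32));bx=cv2.boxPoints(r);e=[bx[1]-bx[0],bx[2]-bx[1]];L=max(e,key=np.linalg.norm)
        if 25<max(wh)<80:print(np.round(b[:2],0),"xy",round(x),round(y),"size",np.round(wh),"long",round(float(np.degrees(np.arctan2(L[1],L[0])))%180,1))
E
python3 -c "
from h import *
parts('pics/w2.png')"
```

```text
time: 6.55
ee_pos: [0.5792, -0.0006, 0.2595]
eef_rot: [0.737, 0.676, -0.0, -0.0]
ft_force: [-0.1, 1.0, 0.5]
width: 0.0608
grip_force: 0.0
[450. 209.] xy 771 -77 size [34. 38.] long 92.0
[212. 209.] xy 420 -47 size [44. 43.] long 80.0
[272.  70.] xy 530 134 size [36. 39.] long 113.1
[368.  68.] xy 658 129 size [44. 44.] long 130.8
[550.  15.] xy 985 237 size [52. 62.] long 90.9
[466.   6.] xy 815 224 size [63. 23.] long 6.4
```

View pics/w2.png

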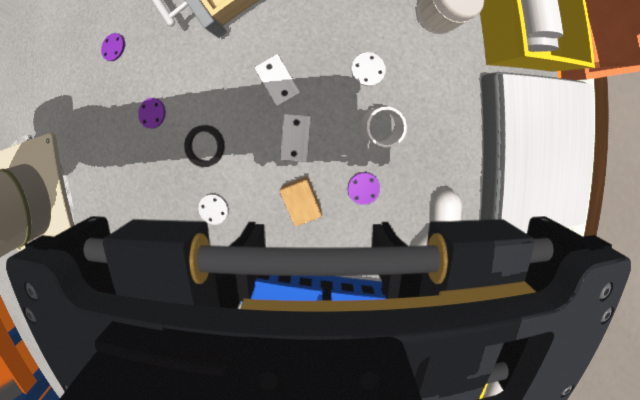

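The wrist view confirms disc A (212,209), disc B (368,68), plate P (277,80) and plate Q (296,138). The sleeve is at (386,126). The positions agree with the top view.

```bash
python3 -c "
from h import *
go(.659,.128,.1,-5)"
```

```text
t 6.6 at [0.5788 0.0007 0.2595] ang -4.9 w 0.0611 j7 -0.07 | turn 0.001 shift [0.669 0.345 0.797]
```

```bash
python3 -m crank '0.167 0.086 0.1 0 0.4;0.167 0.086 0.1 0 0.4;0.167 0.086 0.1 0 0.4;0.167 0.086 0.1 0 0.4;0 0 0.2 0 0.4;0 0 0.2 0 0.4;0 0 0.2 0 0.4;0 0 0 0 0.4' && python3 -c "
from h import *
go(.659,.128,.004,-5)"
```

```text
time: 7.4
ee_pos: [0.6547, 0.1285, 0.0542]
eef_rot: [0.736, 0.677, -0.004, -0.003]
ft_force: [-1.4, 0.9, 0.2]
width: 0.061
grip_force: 0.0
t 7.4 at [0.6547 0.1285 0.0542] ang -4.8 w 0.061 j7 -0.16 | turn 0.002 shift [0.    0.024 0.251]
```

```bash
python3 -m crank '0 0.01 0.12 0 0.4;0 0 0.1 0 0.4;0 0 0.055 0 0.4;0 0 0 0 -1;0 0 0 0 -1;0 0 0 0 -1;0 0 0 0 -1' 25 && python3 -m crank '0 0 -0.1 0 -1;0 0 -0.2 0 -1;0 0 -0.2 0 -1;0 0 -0.2 0 -1;0 0 -0.1 0 -1;0 0 0 0 -1' && python3 -c "
from h import *
go(.47,.315,.16,-62)
go(.47,.315,.16,28)"
```

```text
time: 8.1
ee_pos: [0.6624, 0.1272, 0.0068]
eef_rot: [0.738, 0.675, 0.001, 0.0]
ft_force: [-1.8, 0.2, 5.7]
width: 0.0432
grip_force: 25.0
time: 8.7
ee_pos: [0.6634, 0.1268, 0.1696]
eef_rot: [0.738, 0.675, 0.003, 0.001]
ft_force: [0.2, -0.3, -0.7]
width: 0.0433
grip_force: 25.0
t 8.7 at [0.6634 0.1268 0.1696] ang -5.1 w 0.0433 j7 -0.19 | turn 0.632 shift [-0.412 -1.285  0.039]
t 8.7 at [0.6634 0.1268 0.1696] ang -5.1 w 0.0433 j7 -0.19 | turn -0.368 shift [ 1.285 -0.413  0.049]
```

```bash
python3 -m crank '0 0 0 0.09 -1;0 0 0 0.09 -1;0 0 0 0.09 -1;0 0 0 0.09 -1;0 0 0 0.09 -1;0 0 0 0.09 -1;0 0 0 0.092 -1;0 0 0 0 -1' && python3 -c "
from h import *
go(.467,.355,.15,-62)"
```

```text
time: 9.5
ee_pos: [0.6611, 0.1268, 0.1641]
eef_rot: [0.97, 0.241, -0.001, 0.0]
ft_force: [1.0, -0.1, 0.0]
width: 0.0432
grip_force: 25.0
t 9.5 at [0.6611 0.1268 0.1641] ang -62.1 w 0.0432 j7 -1.11 | turn -0.001 shift [-0.321 -1.463  0.071]
```

```bash
python3 -m crank '-0.04 -0.183 0 0 -1;-0.04 -0.183 0 0 -1;-0.04 -0.183 0 0 -1;-0.04 -0.183 0 0 -1;-0.04 -0.183 0 0 -1;-0.04 -0.183 0 0 -1;-0.04 -0.183 0 0 -1;-0.04 -0.183 0 0 -1;0 0 0 0 -1;0 0 0 0 -1' && python3 -c "
from h import *
go(.467,.355,.034,-62)
s=read_state();c=cams.camera('wrist');cv2.imwrite('pics/w3.png',c['img'])"
```

```text
time: 10.5
ee_pos: [0.4666, 0.3557, 0.1648]
eef_rot: [0.969, 0.245, -0.0, 0.0]
ft_force: [0.4, -1.1, -1.1]
width: 0.0435
grip_force: 25.0
t 10.5 at [0.4666 0.3557 0.1648] ang -61.6 w 0.0435 j7 -1.65 | turn 0.004 shift [0.    0.004 0.654]
```

View pics/w3.png

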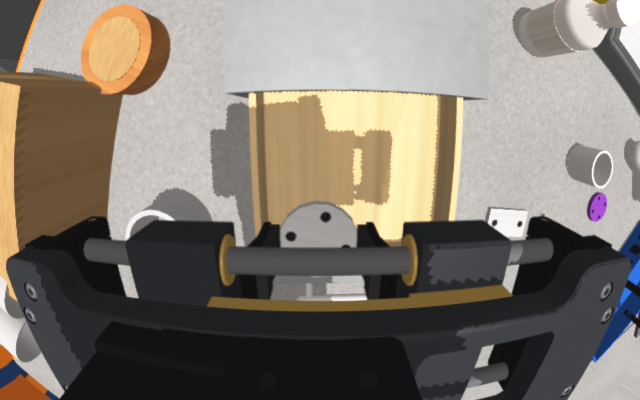

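The view shows the disc held at (318,225) over the open drawer. The drawer side walls are at u≈255 and 455.

```bash
python3 - <<'E'
from h import *
s=read_state();c=cams.camera("wrist");T=R.from_quat(s["eef_rot"]).as_matrix()
for p in((250,100),(258,210),(463,110),(455,200)):print((T.T@(pt(c,*p,.063,s)-s["ee_pos"])).round(4))
E
```

```text
[ 0.0846 -0.0595  0.1019]
[-0.0136 -0.0558  0.1019]
[0.0804 0.1306 0.102 ]
[-0.0045  0.1289  0.102 ]
```

```bash
python3 -m crank '0 0.03 0.15 0 -1;0 0 0.2 0 -1;0 0 0.15 0 -1;0 0 0.1 0 -1;0 0 0.05 0 -1;0 0 0 0 -1;0 0 0 0 0.3;0 0 0 0 0.3;0 0 0 0 0.3' && python3 -m crank '0 0 -0.15 0 0.3;0 0 -0.2 0 0.3;0 0 -0.25 0 0.3;0 0 -0.2 0 0.3;0 0 0 0 0.3' && python3 -c "
from h import *
go(.4215,-.048,.18,-62);go(.4215,-.048,.18,-5)"
```

```text
time: 11.5
ee_pos: [0.4708, 0.3503, 0.0363]
eef_rot: [0.97, 0.242, 0.001, -0.001]
ft_force: [-0.3, -0.6, -0.0]
width: 0.0547
grip_force: 0.0
time: 12.0
ee_pos: [0.4728, 0.3514, 0.2018]
eef_rot: [0.97, 0.242, 0.004, -0.003]
ft_force: [0.8, 0.3, -1.3]
width: 0.0568
grip_force: 0.0
t 12.0 at [0.4728 0.3514 0.2018] ang -62.0 w 0.0568 j7 -1.66 | turn 0.0 shift [-1.165  1.643  0.092]
t 12.0 at [0.4728 0.3514 0.2018] ang -62.0 w 0.0568 j7 -1.66 | turn -0.633 shift [-2.013 -0.081  0.09 ]
```

```bash
python3 -m crank '-0.1295 0.1825 0 0 0.5;-0.1295 0.1825 0 0 0.5;-0.1295 0.1825 0 0 0.5;-0.1295 0.1825 0 0 0.5;-0.1295 0.1825 0 0 0.5;-0.1295 0.1825 0 0 0.5;-0.1295 0.1825 0 0 0.5;-0.1295 0.1825 0 0 0.5;-0.1295 0.1825 0 0 0.5;0 0 0 0 0.5' && python3 -m crank '0 0 0 0 0.5;0 0 0.2 0 0.5;0 0 0.2 0 0.5;0 0 0.1 0 0.5;0 0 0 0 0.5'; python3 -c "
from h import *
go(.4215,-.048,.005,-62);parts()"
```

```text
time: 13.0
ee_pos: [0.4182, -0.0548, 0.1951]
eef_rot: [0.971, 0.239, 0.001, -0.001]
ft_force: [-0.4, 1.4, -1.1]
width: 0.0652
grip_force: 0.0
time: 13.5
ee_pos: [0.4172, -0.0489, 0.0931]
eef_rot: [0.97, 0.243, -0.002, 0.001]
ft_force: [0.2, -0.7, 0.2]
width: 0.0652
grip_force: 0.0
t 13.5 at [ 0.4172 -0.0489  0.0931] ang -61.8 w 0.0652 j7 -1.11 | turn 0.002 shift [0.023 0.006 0.44 ]
[337. 234.] xy 398 -75 size [25. 68.] long 118.8
[58. 71.] xy 410 254 size [25. 38.] long 120.0
```

```bash
python3 -m crank '0.02 0.01 0.15 0 0.5;0 0 0.15 0 0.5;0 0 0.1 0 0.5;0 0 0.035 0 0.5;0 0 0 0 -1;0 0 0 0 -1;0 0 0 0 -1;0 0 0 0 -1' 25 && python3 -m crank '0 0 -0.1 0 -1;0 0 -0.2 0 -1;0 0 -0.2 0 -1;0 0 -0.2 0 -1;0 0 -0.1 0 -1;0 0 0 0 -1' && python3 -c "
from h import *
go(.505,.285,.15,-62)"
```

```text
time: 14.35
ee_pos: [0.4241, -0.0491, 0.009]
eef_rot: [0.97, 0.243, 0.001, -0.001]
ft_force: [-0.0, 0.1, 0.3]
width: 0.0412
grip_force: 0.0
time: 14.95
ee_pos: [0.4249, -0.0477, 0.1634]
eef_rot: [0.97, 0.243, 0.003, -0.003]
ft_force: [0.1, 0.9, -0.8]
width: 0.0016
grip_force: 0.0
t 14.9 at [ 0.4249 -0.0477  0.1634] ang -61.8 w 0.0016 j7 -1.27 | turn 0.002 shift [ 1.134 -1.281  0.079]
```

The grip closed above the disc (TCP was at 9 mm). I'll re-check where the disc is.

```bash
cat >> h.py <<'E'
def look(n):
    c=cams.camera(n);I=c["img"];g=cv2.cvtColor(I,cv2.COLOR_BGR2HSV)
    m=cv2.morphologyEx(((g[...,2]>125)&(g[...,1]<60)).astype(np.uint8),cv2.MORPH_CLOSE,np.ones((3,3)))
    for b in blobs(m,40,500):
        p=pt(c,b[0],b[1],.008)
        if .35<p[0]<.75 and -.2<p[1]<.25:print(n,np.round(b[:3],0),p.round(3))
E
python3 -c "
from h import *
look('scene');look('top');s=cams.camera('scene');cv2.imwrite('pics/s2.png',s['img'])"
```

```text
top [352. 232.  92.] [ 0.449 -0.054  0.008]
top [395. 225.  81.] [ 0.471 -0.177  0.008]
top [292. 202. 216.] [0.537 0.122 0.008]
top [320. 196. 210.] [0.555 0.041 0.008]
```

View pics/s2.png

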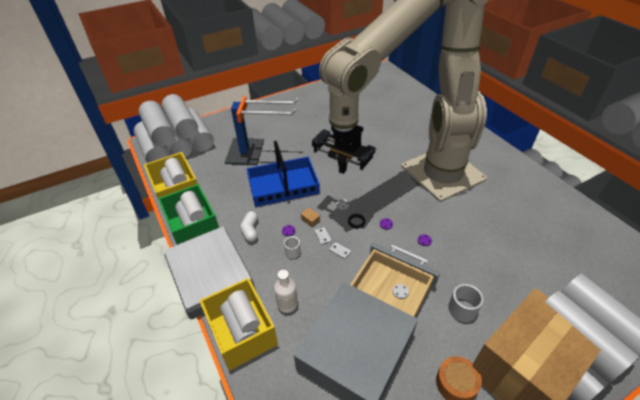

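Disc B is in the drawer at (401,290). Disc A is still in place at (342,204), so I'll retry it lower.

```bash
python3 -c "
from h import *
go(.4225,-.0485,.05,-62)"
python3 -m crank '0 0 0 0 0.5;0 0 0 0 0.5;0 0 0 0 0.5;0 0 0.2 0 0.5;0 0 0.2 0 0.5;0 0 0.15 0 0.5;0 0 0 0 0.5;0 0 0 0 0.5'; python3 -c "
from h import *
go(.4225,-.0485,.003,-62)"
```

```text
t 15.1 at [ 0.4227 -0.0482  0.16  ] ang -61.8 w 0.0005 j7 -1.27 | turn 0.002 shift [-0.001  0.002  0.55 ]
time: 15.9
ee_pos: [0.4217, -0.0476, 0.0591]
eef_rot: [0.97, 0.244, -0.003, -0.001]
ft_force: [-0.4, 0.9, -0.4]
width: 0.0564
grip_force: 0.0
t 15.9 at [ 0.4217 -0.0476  0.0591] ang -61.8 w 0.0564 j7 -0.9 | turn 0.003 shift [0.003 0.007 0.28 ]
```

```bash
python3 -m crank '0 0 0.1 0 0.5;0 0 0.1 0 0.5;0 0 0.07 0 0.5;0 0 0 0 0.5;0 0 0 0 0.5'; python3 -c "
from h import *
go(.4225,-.0485,.003,-62)"
```

```text
time: 16.4
ee_pos: [0.423, -0.0454, 0.0067]
eef_rot: [0.97, 0.244, -0.0, -0.004]
ft_force: [-0.0, -0.1, -0.1]
width: 0.065
grip_force: 0.0
t 16.4 at [ 0.423  -0.0454  0.0067] ang -61.7 w 0.065 j7 -0.71 | turn 0.003 shift [-0.009  0.013  0.018]
```

```bash
python3 -m crank '-0.005 0.01 0.02 0 0.5;0 0 0 0 -1;0 0 0 0 -1;0 0 0 0 -1;0 0 0 0 -1;0 0 0 0 -1' 25; python3 -m crank '0 0 -0.1 0 -1;0 0 -0.2 0 -1;0 0 -0.2 0 -1;0 0 -0.2 0 -1;0 0 -0.1 0 -1;0 0 0 0 -1;0 0 0 0 -1' && python3 -c "
from h import *
go(.505,.285,.16,-62)"
```

```text
time: 17.0
ee_pos: [0.4219, -0.0481, 0.0009]
eef_rot: [0.97, 0.244, -0.002, -0.003]
ft_force: [-0.6, 0.8, 4.6]
width: 0.0453
grip_force: 25.0
time: 17.7
ee_pos: [0.4196, -0.0428, 0.1313]
eef_rot: [0.968, 0.249, -0.006, -0.009]
ft_force: [-0.9, 0.1, -1.1]
width: 0.0451
grip_force: 25.0
t 17.7 at [ 0.4196 -0.0428  0.1313] ang -61.2 w 0.0451 j7 -1.24 | turn 0.009 shift [ 1.145 -1.25  -0.126]
```

```bash
python3 -m crank '0 0 -0.1 0 -1;0.143 -0.156 0 0 -1;0.143 -0.156 0 0 -1;0.143 -0.156 0 0 -1;0.143 -0.156 0 0 -1;0.143 -0.156 0 0 -1;0.143 -0.156 0 0 -1;0.143 -0.156 0 0 -1;0.143 -0.156 0 0 -1;0 0 0 0 -1' && python3 -m crank '0 0 0 0 -1;0 0 0 0 -1' && python3 -c "
from h import *
go(.505,.285,.03,-62)
s=read_state();c=cams.camera('wrist');cv2.imwrite('pics/w4.png',c['img'])"
```

```text
time: 18.7
ee_pos: [0.4996, 0.2911, 0.1515]
eef_rot: [0.968, 0.252, -0.007, -0.007]
ft_force: [0.1, -0.5, -1.6]
width: 0.045
grip_force: 25.0
time: 18.9
ee_pos: [0.5004, 0.2837, 0.1537]
eef_rot: [0.969, 0.248, -0.007, -0.008]
ft_force: [0.5, -0.5, -0.4]
width: 0.0449
grip_force: 25.0
t 18.9 at [0.5004 0.2837 0.1537] ang -61.3 w 0.0449 j7 -1.35 | turn 0.008 shift [0.029 0.016 0.618]
```

View pics/w4.png

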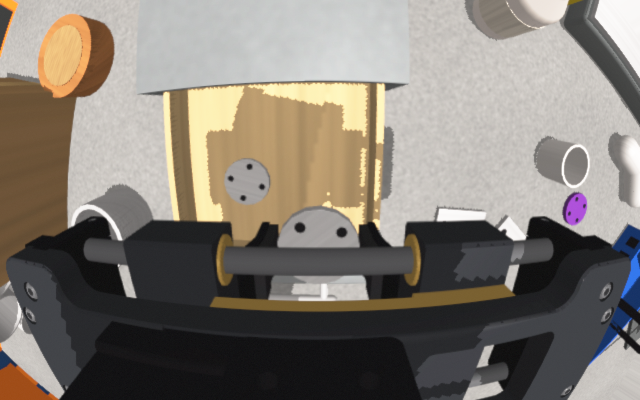

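The second disc is held at (318,230) and disc B lies in the drawer at (247,182). The right wall is at u≈378, so lowering straight down with a slight pull back is clear.

```bash
python3 - <<'E'
from h import *
s=read_state();c=cams.camera("wrist");T=R.from_quat(s["eef_rot"]).as_matrix()
for p,z in(((374,200),.063),((247,182),.03)):print((T.T@(pt(c,*p,z,s)-s["ee_pos"])).round(4))
E
python3 -m crank '-0.015 0 0.15 0 -1;0 0 0.2 0 -1;0 0 0.15 0 -1;0 0 0.08 0 -1;0 0 0.04 0 -1;0 0 0 0 -1;0 0 0 0 -1'
```

```text
[-0.0009  0.0467  0.0903]
[ 0.0074 -0.0701  0.1254]
time: 19.7
ee_pos: [0.4966, 0.2862, 0.0323]
eef_rot: [0.969, 0.249, -0.006, -0.009]
ft_force: [-0.2, 0.1, -0.9]
width: 0.0448
grip_force: 25.0
```

```bash
python3 -m crank '0 0 0 0 0.25;0 0 0 0 0.25;0 0 0 0 0.25;0 0 -0.15 0 0.25;0 0 -0.25 0 0.25;0 0 -0.25 0 -0.4;0 0 -0.1 0 -0.4;0 0 0 0 -0.4' && python3 -m crank '0 0 0 -0.09 -0.4;0 0 0 -0.09 -0.4;0 0 0 -0.09 -0.4;0 0 0 -0.09 -0.4;0 0 0 -0.09 -0.4;0 0 0 -0.09 -0.4;0 0 0 -0.09 -0.4;0 0 0 -0.09 -0.4;0 0 0 -0.09 -0.4;0 0 0 -0.09 -0.4' && python3 -m crank '0 0 0 -0.09 -0.4;0 0 0 0 -0.4' && python3 -c "
from h import *
go(.380,.265,.15,28)"
```

```text
time: 20.5
ee_pos: [0.4999, 0.2845, 0.1844]
eef_rot: [0.969, 0.249, -0.004, -0.01]
ft_force: [-0.1, -0.1, -0.0]
width: 0.0378
grip_force: 0.0
time: 21.5
ee_pos: [0.4976, 0.2837, 0.1798]
eef_rot: [0.572, 0.82, 0.0, -0.011]
ft_force: [0.3, 0.4, -0.6]
width: 0.0262
grip_force: 0.0
time: 21.7
ee_pos: [0.4977, 0.2836, 0.18]
eef_rot: [0.515, 0.857, 0.001, -0.011]
ft_force: [0.5, -1.0, 0.0]
width: 0.0262
grip_force: 0.0
t 21.7 at [0.4977 0.2836 0.18  ] ang 28.0 w 0.0262 j7 0.08 | turn 0.0 shift [ 0.191 -0.562  0.159]
```

```bash
python3 -m crank '0.0475 -0.14 0 0 -0.4;0.0475 -0.14 0 0 -0.4;0.0475 -0.14 0 0 -0.4;0.0475 -0.14 0 0 -0.4;0 0 0 0 -0.4;0 0 0.15 0 -0.4;0 0 0 0 -0.4;0 0 0 0 -0.4' && python3 -c "
from h import *
go(.380,.265,.03,28)
s=read_state();c=cams.camera('wrist');I=cv2.cvtColor(c['img'],cv2.COLOR_BGR2GRAY)
for v in (120,150,180,200):print(v,I[v,290:380:2])"
```

```text
time: 22.5
ee_pos: [0.3811, 0.265, 0.1526]
eef_rot: [0.517, 0.856, 0.001, -0.011]
ft_force: [-0.8, 0.4, 0.5]
width: 0.0259
grip_force: 0.0
t 22.5 at [0.3811 0.265  0.1526] ang 27.8 w 0.0259 j7 -0.18 | turn -0.003 shift [-0.009  0.001  0.613]
120 [114 113 111 112 116 115 111 110 110 112 112 110 111 114 114 114 115 116
 115 114 116 113 111 112 114 112 111 111 111 112 114 113  78  68  69  70
 102 113 113 112 113 112 112 113 111]
150 [111 114 113 111 115 115 115 112 112 113 103 137 152 160 162 152 136 111
 112 113 113 115 116 112 115 115 115 115 114 118 113 108  77  69  69  74
 101 117 115 115 115 114 114 113 113]
180 [112 113 117 117 112 111 115 118 117 114 114 127 150 158 163 153 141 113
 109 109 110 111 110 114 115 114 115 117 118 115 115 111  74  70  70  76
 104 115 112 113 113 113 113 113 124]
200 [113 113 112 111 115 116 116 113 114 116 115 123 146 156 163 154 144 118
 114 115 123 116 120 121 123 158 135 134 164 174 176 114  73  72  71  79
 110 115 115 115 114 114 114 112 130]
```

```bash
python3 -m crank '0 0 0.16 0 -0.4;0 0 0.16 0 -0.4;0 0 0.16 0 -0.4;0 0 0.1 0 -0.4;0 0 0.03 0 -0.4;0 0 0 0 -0.4;0 0 0 0 -1;0 0 0 0 -1;0 0 0 0 -1' 30 && python3 -m crank '0 0.05 0 0 -1;0 0.08 0 0 -1;0 0.1 0 0 -1;0 0.1 0 0 -1;0 0.1 0 0 -1;0 0.1 0 0 -1;0 0.1 0 0 -1;0 0.08 0 0 -1;0 0.04 0 0 -1;0 0 0 0 -1' && python3 -c "
from h import *
go(.476,.316,.03,28)"
```

```text
time: 23.45
ee_pos: [0.3793, 0.2676, 0.0316]
eef_rot: [0.516, 0.857, 0.002, -0.011]
ft_force: [-0.5, -1.1, 5.1]
width: 0.0102
grip_force: 30.1
time: 24.45
ee_pos: [0.5131, 0.3409, 0.0316]
eef_rot: [0.515, 0.857, 0.004, -0.011]
ft_force: [-1.2, 4.9, 11.1]
width: 0.0103
grip_force: 30.0
t 24.4 at [0.5131 0.3409 0.0316] ang 28.0 w 0.0103 j7 0.13 | turn 0.0 shift [-0.023 -0.222  0.008]
```

```bash
python3 -m crank '0 0.02 0 0 -1;0 0.02 0 0 -1;0 0 0 0 -1' && python3 -m crank '0 0.02 0 0 -1;0 0.02 0 0 -1;0 0 0 0 -1'
```

```text
time: 24.75
ee_pos: [0.5183, 0.3437, 0.0315]
eef_rot: [0.515, 0.857, 0.003, -0.012]
ft_force: [-8.0, 3.3, 16.7]
width: 0.0098
grip_force: 30.0
time: 25.05
ee_pos: [0.5185, 0.3432, 0.0301]
eef_rot: [0.515, 0.857, -0.004, -0.017]
ft_force: [-40.0, -15.2, 40.5]
width: 0.01
grip_force: 30.0
```

Drawer shut against its stop. I'll release the handle, rise and check the plates.

```bash
python3 -m crank '0 -0.03 0 0 -1;0 0 0 0 -0.4;0 0 0 0 -0.4;0 0 0 0 -0.4;0 0 -0.15 0 -0.4;0 0 -0.25 0 -0.4;0 0 -0.25 0 0.1;0 0 -0.25 0 0.1;0 0 0 0 0.1;0 0 0 0 0.1' && python3 -c "
from h import *
look('top');go(.537,.1215,.16,24)
c=cams.camera('top');cv2.imwrite('pics/t2.png',cv2.resize(c['img'][60:320,100:500],None,fx=2,fy=2))"
```

```text
time: 26.05
ee_pos: [0.5241, 0.3397, 0.2104]
eef_rot: [0.516, 0.857, 0.003, -0.01]
ft_force: [-0.1, -0.3, -0.5]
width: 0.046
grip_force: 0.0
top [292. 202. 216.] [0.537 0.122 0.008]
top [320. 196. 210.] [0.555 0.041 0.008]
t 26.1 at [0.5233 0.3394 0.2088] ang 27.9 w 0.0469 j7 0.05 | turn 0.043 shift [-1.028 -0.379  0.227]
```

View pics/t2.png

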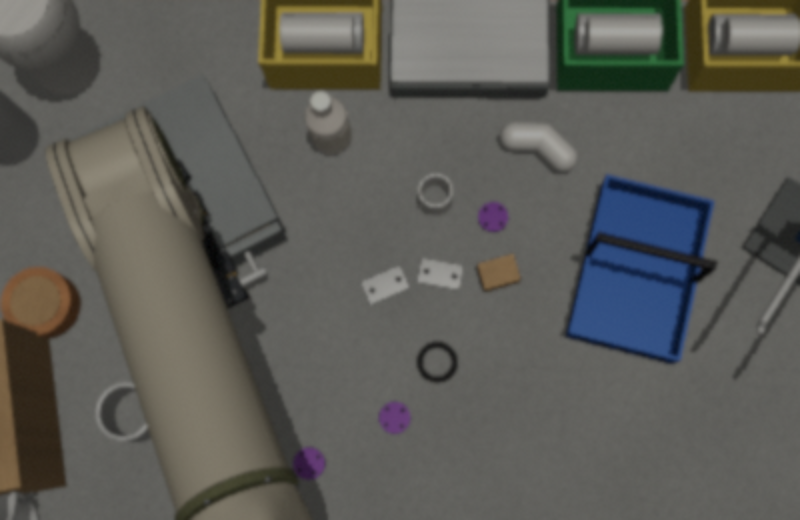

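Both plates are unmoved, at crop (385,285) and (440,272). The drawer is shut and bystanders are in place.

```bash
python3 -m crank '0 0 0 0.043 0.2;0 0 0 0 0.2' && python3 -c "
from h import *
go(.537,.1215,.15,24)"
```

```text
time: 26.35
ee_pos: [0.5227, 0.3392, 0.2077]
eef_rot: [0.545, 0.838, -0.0, -0.011]
ft_force: [-0.5, -0.2, -0.0]
width: 0.0518
grip_force: 0.0
t 26.4 at [0.5227 0.3392 0.2077] ang 24.0 w 0.0518 j7 -0.02 | turn -0.0 shift [-1.029 -0.374  0.274]
```

```bash
python3 -m crank '-0.171 -0.062 0 0 0.2;-0.171 -0.062 0 0 0.2;-0.171 -0.062 0 0 0.2;-0.171 -0.062 0 0 0.2;-0.171 -0.062 0 0 0.2;-0.171 -0.062 0 0 0.2;0 0 0.2 0 0.2;0 0 0.2 0 0.2;0 0 0.2 0 0.2;0 0 0 0 0.2' && python3 -m crank '0 0 0 0 0.2;0 0 0.1 0 0.2;0 0 0 0 0.2;0 0 0 0 0.2' && python3 -c "
from h import *
go(.537,.1215,.003,24)"
```

```text
time: 27.35
ee_pos: [0.5331, 0.1225, 0.081]
eef_rot: [0.544, 0.839, -0.003, -0.013]
ft_force: [-1.1, 0.5, -0.1]
width: 0.0524
grip_force: 0.0
time: 27.75
ee_pos: [0.5374, 0.1239, 0.0678]
eef_rot: [0.544, 0.839, 0.002, -0.01]
ft_force: [-0.6, 0.2, 0.2]
width: 0.0519
grip_force: 0.0
t 27.8 at [0.5374 0.1239 0.0678] ang 24.1 w 0.0519 j7 0.39 | turn 0.001 shift [-0.017 -0.004  0.324]
```

```bash
python3 -m crank '-0.01 0 0.12 0 0.2;0 0 0.12 0 0.2;0 0 0.075 0 0.2;0 0 0 0 0.2;0 0 0 0 0.2;0 0 0 0 -1;0 0 0 0 -1;0 0 0 0 -1;0 0 0 0 -1' 30 && python3 -m crank '0 0 -0.1 0 -1;0 0 -0.2 0 -1;0 0 -0.25 0 -1;0 0 -0.25 0 -1;0 0 -0.25 0 -1;0 0 -0.1 0 -1;0 0 0 0 -1' && python3 -c "
from h import *
go(.49,-.23,.24,75.8)"
```

```text
time: 28.65
ee_pos: [0.5366, 0.123, 0.0036]
eef_rot: [0.544, 0.839, 0.002, -0.011]
ft_force: [-1.8, -0.5, 5.8]
width: 0.0354
grip_force: 30.0
time: 29.35
ee_pos: [0.5417, 0.1198, 0.2363]
eef_rot: [0.544, 0.839, 0.004, -0.01]
ft_force: [1.1, 0.4, -2.3]
width: 0.0353
grip_force: 30.0
t 29.4 at [0.5417 0.1198 0.2363] ang 24.0 w 0.0353 j7 0.28 | turn -0.575 shift [-0.178 -1.759 -0.015]
```

```bash
python3 -m crank '0 0 0 -0.082 -1;0 0 0 -0.082 -1;0 0 0 -0.082 -1;0 0 0 -0.082 -1;0 0 0 -0.082 -1;0 0 0 -0.082 -1;0 0 0 -0.083 -1;0 0 0 0 -1' && python3 -m crank '-0.02 -0.195 0 0 -1;-0.02 -0.195 0 0 -1;-0.02 -0.195 0 0 -1;-0.02 -0.195 0 0 -1;-0.02 -0.195 0 0 -1;-0.02 -0.195 0 0 -1;-0.02 -0.195 0 0 -1;-0.02 -0.195 0 0 -1;-0.02 -0.195 0 0 -1;0 0 0 0 -1' && python3 -m crank '0 0 0 0 -1;0 0 0 0 -1' && python3 -c "
from h import *
go(.49,-.23,.02,75.8)
s=read_state();c=cams.camera('top');cv2.imwrite('pics/t3.png',cv2.resize(c['img'][100:290,330:570],None,fx=3,fy=3,interpolation=cv2.INTER_CUBIC))"
```

```text
time: 30.15
ee_pos: [0.5396, 0.1195, 0.2317]
eef_rot: [0.123, 0.992, 0.005, -0.01]
ft_force: [-0.6, -0.2, -1.2]
width: 0.0351
grip_force: 30.0
time: 31.15
ee_pos: [0.4863, -0.2352, 0.2285]
eef_rot: [0.13, 0.991, 0.005, -0.01]
ft_force: [-0.3, -0.2, -1.1]
width: 0.0353
grip_force: 30.0
time: 31.35
ee_pos: [0.4891, -0.2282, 0.2284]
eef_rot: [0.124, 0.992, 0.006, -0.01]
ft_force: [1.1, 0.3, 0.2]
width: 0.0355
grip_force: 30.0
t 31.4 at [ 0.4891 -0.2282  0.2284] ang 75.8 w 0.0355 j7 1.84 | turn -0.001 shift [-0.028 -0.018  1.042]
```

View pics/t3.png

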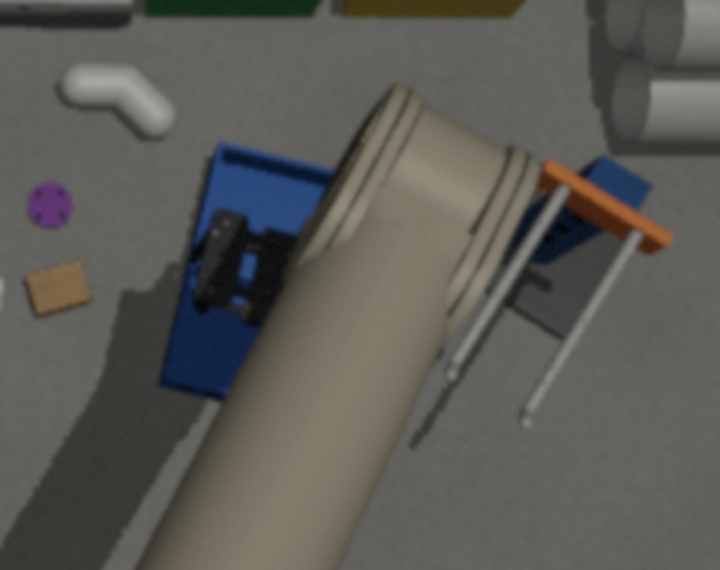

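The arm is over the near half of the crate (gripper at crop (250,270)). The prongs at crop (455,375) and (525,420) are clear of the gripper, so I'm lowering.

```bash
python3 -m crank '-0.025 -0.018 0.15 0 -1;0 0 0.2 0 -1;0 0 0.2 0 -1;0 0 0.2 0 -1;0 0 0.15 0 -1;0 0 0.1 0 -1;0 0 0.04 0 -1;0 0 0 0 -1;0 0 0 0 -1' && python3 -c "
from h import *
go(.49,-.23,.018,75.8)"
```

```text
time: 32.3
ee_pos: [0.4901, -0.2311, 0.0219]
eef_rot: [0.124, 0.992, 0.006, -0.009]
ft_force: [0.2, -1.1, -1.2]
width: 0.0352
grip_force: 30.0
t 32.3 at [ 0.4901 -0.2311  0.0219] ang 75.8 w 0.0352 j7 2.04 | turn 0.0 shift [0.002 0.005 0.019]
```

```bash
python3 -m crank '0 0 0.015 0 -1;0 0 0 0 0;0 0 0 0 0.2;0 0 0 0 0.2;0 0 0 0 0.2;0 0 -0.15 0 0.2;0 0 -0.25 0 0.2;0 0 -0.25 0 0.2;0 0 -0.25 0 0.2;0 0 -0.2 0 0.2' && python3 -m crank '0 0 0 0.09 0.2;0 0 0 0.09 0.2;0 0 0 0.09 0.2;0 0 0 0.09 0.2;0 0 0 0.09 0.2;0 0 0 0.09 0.2;0 0 0 0.09 0.2;0 0 0 0.09 0.2;0 0 0 0.09 0.2;0 0 0 0.09 0.2' && python3 -m crank '0 0 0 0.053 0.2;0 0 0 0 0.2' && python3 -c "
from h import *
look('top');go(.5546,.041,.08,-10)"
```

```text
time: 33.3
ee_pos: [0.493, -0.2348, 0.2408]
eef_rot: [0.124, 0.992, 0.006, -0.008]
ft_force: [0.6, 1.1, -0.5]
width: 0.0524
grip_force: 0.0
time: 34.3
ee_pos: [0.4929, -0.2343, 0.2379]
eef_rot: [0.74, 0.672, -0.001, -0.011]
ft_force: [0.4, 0.5, 0.0]
width: 0.0519
grip_force: 0.0
time: 34.5
ee_pos: [0.4929, -0.2343, 0.2378]
eef_rot: [0.766, 0.642, -0.002, -0.011]
ft_force: [0.4, -0.8, -0.6]
width: 0.0523
grip_force: 0.0
top [320. 196. 210.] [0.555 0.041 0.008]
t 34.5 at [ 0.4929 -0.2343  0.2378] ang -9.9 w 0.0525 j7 0.49 | turn 0.001 shift [1.401 0.08  0.803]
```

```bash
python3 -m crank '0.175 0.01 0 0 0.2;0.175 0.01 0 0 0.2;0.175 0.01 0 0 0.2;0.175 0.01 0 0 0.2;0.175 0.01 0 0 0.2;0.175 0.01 0 0 0.2;0.175 0.01 0 0 0.2;0.175 0.01 0 0 0.2;0 0 0.1 0 0.2;0 0 0.2 0 0.2' && python3 -m crank '0 0 0.2 0 0.2;0 0 0.2 0 0.2;0 0 0.1 0 0.2;0 0 0 0 0.2;0 0 0 0 0.2' && python3 -c "
from h import *
go(.5546,.041,.003,-10)"
```

```text
time: 35.55
ee_pos: [0.5581, 0.0409, 0.1818]
eef_rot: [0.764, 0.645, -0.0, -0.01]
ft_force: [0.1, 0.2, -1.0]
width: 0.0521
grip_force: 0.0
time: 36.05
ee_pos: [0.555, 0.0406, 0.0814]
eef_rot: [0.766, 0.643, -0.002, -0.011]
ft_force: [-0.5, -0.1, 0.6]
width: 0.0519
grip_force: 0.0
t 36.0 at [0.555  0.0406 0.0814] ang -9.9 w 0.0519 j7 0.1 | turn 0.001 shift [-0.003  0.005  0.392]
```

```bash
python3 -m crank '0 0 0.15 0 0.2;0 0 0.12 0 0.2;0 0 0.08 0 0.2;0 0 0.03 0 0.2;0 0 0 0 0.2;0 0 0 0 -1;0 0 0 0 -1;0 0 0 0 -1;0 0 0 0 -1' 30 && python3 -m crank '0 0 -0.1 0 -1;0 0 -0.2 0 -1;0 0 -0.25 0 -1;0 0 -0.25 0 -1;0 0 -0.25 0 -1;0 0 -0.1 0 -1;0 0 0 0 -1' && python3 -m crank '0 0 0 -0.09 -1;0 0 0 -0.09 -1;0 0 0 -0.09 -1;0 0 0 -0.09 -1;0 0 0 -0.09 -1;0 0 0 -0.09 -1;0 0 0 -0.09 -1;0 0 0 -0.09 -1;0 0 0 -0.09 -1;0 0 0 -0.09 -1' && python3 -m crank '0 0 0 -0.053 -1;0 0 0 0 -1' && python3 -c "
from h import *
go(.622,-.264,.24,75.8)"
```

```text
time: 36.95
ee_pos: [0.5538, 0.0421, 0.0053]
eef_rot: [0.766, 0.643, -0.001, -0.011]
ft_force: [-0.9, 0.6, 5.4]
width: 0.035
grip_force: 30.0
time: 37.65
ee_pos: [0.5586, 0.0386, 0.2376]
eef_rot: [0.766, 0.643, 0.0, -0.01]
ft_force: [-1.3, 0.3, -1.2]
width: 0.035
grip_force: 30.0
time: 38.65
ee_pos: [0.5565, 0.0388, 0.2332]
eef_rot: [0.162, 0.987, 0.005, -0.01]
ft_force: [0.6, 0.6, -1.0]
width: 0.0352
grip_force: 30.0
time: 38.85
ee_pos: [0.5566, 0.0387, 0.2334]
eef_rot: [0.123, 0.992, 0.006, -0.01]
ft_force: [-0.3, -0.6, -0.5]
width: 0.0352
grip_force: 30.0
t 38.9 at [0.5566 0.0387 0.2334] ang 75.8 w 0.0352 j7 1.36 | turn 0.001 shift [-0.687 -1.387 -0.06 ]
```

```bash
python3 -m crank '-0.086 -0.1735 0 0 -1;-0.086 -0.1735 0 0 -1;-0.086 -0.1735 0 0 -1;-0.086 -0.1735 0 0 -1;-0.086 -0.1735 0 0 -1;-0.086 -0.1735 0 0 -1;-0.086 -0.1735 0 0 -1;-0.086 -0.1735 0 0 -1;0 0 0 0 -1;0 0 0 0 -1' && python3 -m crank '0 0 0 0 -1' && python3 -c "
from h import *
go(.622,-.264,.02,75.8)"
```

```text
time: 39.85
ee_pos: [0.6217, -0.2652, 0.228]
eef_rot: [0.126, 0.992, 0.006, -0.01]
ft_force: [-0.5, 0.8, -0.5]
width: 0.035
grip_force: 30.0
time: 39.95
ee_pos: [0.6226, -0.2627, 0.2286]
eef_rot: [0.124, 0.992, 0.006, -0.01]
ft_force: [-0.1, -0.1, 0.4]
width: 0.0346
grip_force: 30.0
t 40.0 at [ 0.6226 -0.2627  0.2286] ang 75.8 w 0.0346 j7 1.95 | turn -0.0 shift [-0.02  -0.018  1.043]
```

```bash
python3 -m crank '-0.01 -0.01 0.15 0 -1;0 0 0.2 0 -1;0 0 0.2 0 -1;0 0 0.2 0 -1;0 0 0.15 0 -1;0 0 0.1 0 -1;0 0 0.05 0 -1;0 0 0 0 -1;0 0 0 0 0.2;0 0 0 0 0.2' && python3 -m crank '0 0 0 0 0.2;0 0 0 0 0.2;0 0 -0.15 0 0.2;0 0 -0.25 0 0.2;0 0 -0.25 0 0.2;0 0 -0.25 0 0.2;0 0 -0.15 0 0.2;0 0 0 0 0.2' && python3 -c "
from h import *
go(.556,-.247,.2,-14.2)"
```

```text
time: 40.95
ee_pos: [0.6213, -0.2638, 0.0209]
eef_rot: [0.124, 0.992, 0.006, -0.008]
ft_force: [-0.4, 0.3, 1.1]
width: 0.0444
grip_force: 0.0
time: 41.75
ee_pos: [0.6252, -0.2681, 0.2348]
eef_rot: [0.124, 0.992, 0.005, -0.005]
ft_force: [-0.0, -0.5, -0.4]
width: 0.0518
grip_force: 0.0
t 41.8 at [ 0.6252 -0.2681  0.2348] ang 75.8 w 0.0518 j7 1.96 | turn 1.0 shift [ 0.015 -0.363  0.171]
```

```bash
python3 -m crank '0 0 0 0.09 0;0 0 0 0.09 0;0 0 0 0.09 0;0 0 0 0.09 0;0 0 0 0.09 0;0 0 0 0.09 0;0 0 0 0.09 0;0 0 0 0.09 0;0 0 0 0.09 0;0 0 0 0.09 0' && python3 -m crank '0 0 0 0.09 0;0 0 0 0.01 0;0.015 -0.18 0 0 0;0 -0.18 0 0 0;0 0 0 0 0;0 0 0 0 0;0 0 0 0 0' && python3 -c "
from h import *
go(.556,-.247,.124,-14.2)
s=read_state();c=cams.camera('wrist');cv2.imwrite('pics/w5.png',c['img'])"
```

```text
time: 42.75
ee_pos: [0.6236, -0.2664, 0.2285]
eef_rot: [0.74, 0.672, -0.002, -0.011]
ft_force: [-0.0, -0.2, -0.0]
width: 0.0434
grip_force: 0.0
time: 43.45
ee_pos: [0.5557, -0.2456, 0.2306]
eef_rot: [0.788, 0.615, -0.002, -0.01]
ft_force: [-0.2, 1.3, 0.1]
width: 0.0435
grip_force: 0.0
t 43.5 at [ 0.5557 -0.2456  0.2306] ang -14.0 w 0.0435 j7 0.54 | turn 0.002 shift [-0.011  0.013  0.533]
```

View pics/w5.png

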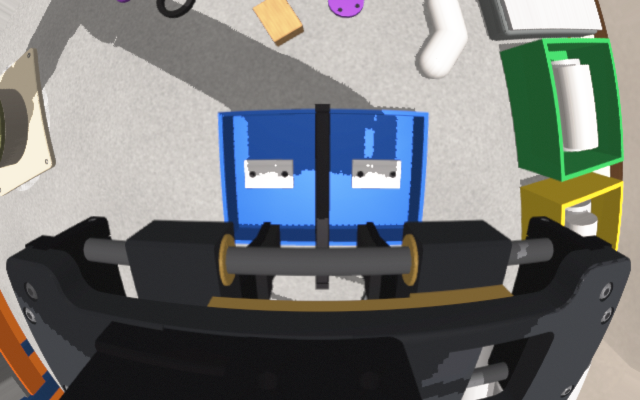

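Both plates lie in the crate, at (270,173) and (377,173). The bar runs vertically at u≈322, from v≈103 to 289, between the fingers.

```bash
python3 - <<'E'
from h import *
s=read_state();c=cams.camera("wrist");T=R.from_quat(s["eef_rot"]).as_matrix()
for p in((322,103),(322,289),(322,200)):print((T.T@(pt(c,*p,.149,s)-s["ee_pos"])).round(4))
E
```

```text
[0.0804 0.0031 0.0823]
[-0.0823  0.0036  0.0808]
[0.0022 0.0032 0.0816]
```

```bash
python3 -m crank '0 0.016 0.1 0 0;0 0 0.15 0 0;0 0 0.15 0 0;0 0 0.1 0 0;0 0 0.035 0 0;0 0 0 0 0;0 0 0 0 -1;0 0 0 0 -1;0 0 0 0 -1;0 0 0 0 -1' 55 && python3 -m crank '0 0 -0.05 0 -1;0 0 -0.1 0 -1;0 0 -0.1 0 -1;0 0 -0.1 0 -1;0 0 -0.1 0 -1;0 0 -0.1 0 -1;0 0 -0.1 0 -1;0 0 -0.05 0 -1;0 0 0 0 -1;0 0 0 0 -1' && python3 -c "
from h import *
go(.556,-.247,.26,-34.6)"
```

```text
time: 44.55
ee_pos: [0.5563, -0.2454, 0.1242]
eef_rot: [0.789, 0.614, -0.002, -0.01]
ft_force: [-0.9, 0.4, 0.0]
width: 0.019
grip_force: 0.0
time: 45.55
ee_pos: [0.5581, -0.2469, 0.2627]
eef_rot: [0.789, 0.614, -0.002, -0.011]
ft_force: [-0.4, -0.0, -5.7]
width: 0.0117
grip_force: 55.0
t 45.5 at [ 0.5581 -0.2469  0.2627] ang -14.2 w 0.0117 j7 0.5 | turn 0.227 shift [-0.007 -0.008  0.014]
```

```bash
python3 -m crank '0 0 0 0.05 -1;0 0 0 0.06 -1;0 0 0 0.06 -1;0 0 0 0.057 -1;0 -0.05 0 0 -1;0 -0.1 0 0 -1;0 -0.12 0 0 -1;0 -0.12 0 0 -1;0 -0.1 0 0 -1;0 -0.06 0 0 -1' && python3 -m crank '-0.05 0 0 0 -1;-0.1 0 0 0 -1;-0.13 0 0 0 -1;-0.13 0 0 0 -1;-0.13 0 0 0 -1;-0.13 0 0 0 -1;-0.1 0 0 0 -1;-0.05 0 0 0 -1;0 0 0 0 -1;0 0 0 0 -1' && python3 -c "
from h import *
go(.376,-.353,.25,-34.6)
s=read_state();c=cams.camera('wrist');cv2.imwrite('pics/w6.png',c['img'])"
```

```text
time: 46.55
ee_pos: [0.4661, -0.1837, 0.2642]
eef_rot: [0.885, 0.466, -0.005, -0.011]
ft_force: [-1.6, -0.6, -3.7]
width: 0.0117
grip_force: 55.0
time: 47.55
ee_pos: [0.3744, -0.3196, 0.2653]
eef_rot: [0.885, 0.465, -0.004, -0.01]
ft_force: [-0.0, -1.0, -6.0]
width: 0.0116
grip_force: 55.0
t 47.5 at [ 0.3744 -0.3196  0.2653] ang -34.6 w 0.0116 j7 0.0 | turn -0.0 shift [-0.133  0.103  0.074]
```

View pics/w6.png

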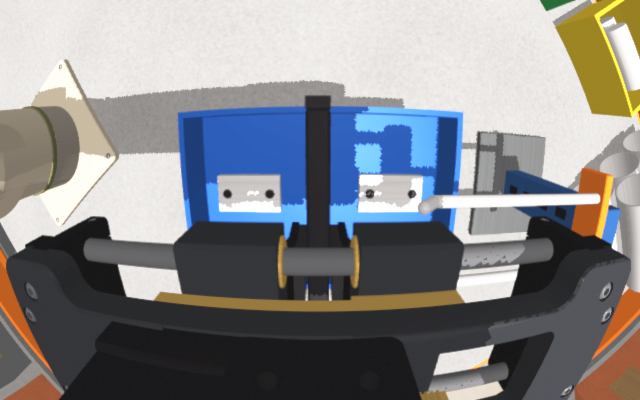

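The wrist view shows the gripped bar at u≈318 with its far end at v≈97. The left prong runs from its tip at (426,209) to the crossplate at (600,199).

```bash
python3 - <<'E'
from h import *
s=read_state();c=cams.camera("wrist");T=R.from_quat(s["eef_rot"]).as_matrix()
for p,z in(((426,209),.225),((460,203),.215),((530,201),.215),((595,200),.215)):
    w=pt(c,*p,z,s);print(w.round(4),(T.T@(w-s["ee_pos"])).round(4))
o,d=ray(c,318,97,s);o=T.T@(o-s["ee_pos"]);d=T.T@d
for X in(.078,.0811,.084):print("bar top tool z",(o+d*(X-o[0])/d[0]).round(4))
t=cams.camera("top");g=cv2.cvtColor(t["img"],cv2.COLOR_BGR2HSV);cv2.imwrite("pics/t4.png",cv2.resize(t["img"][110:300,380:580],None,fx=3,fy=3,interpolation=cv2.INTER_CUBIC))
E
```

```text
[ 0.4409 -0.3558  0.225 ] [0.0073 0.0761 0.0387]
[ 0.4676 -0.3724  0.215 ] [0.0088 0.1077 0.048 ]
[ 0.5255 -0.4105  0.215 ] [0.0102 0.177  0.0465]
[ 0.6007 -0.4616  0.215 ] [0.0109 0.2679 0.0445]
bar top tool z [ 0.078  -0.0006 -0.0362]
bar top tool z [ 0.0811 -0.0006  0.0156]
bar top tool z [ 0.084  -0.0006  0.064 ]
```

```bash
python3 -m crank '-0.07 0 0.025 0 -1;-0.06 0 0 0 -1;0 0 0 0 -1;0 0 0 0 -1;0 0 0 0 -1' && python3 -c "
from h import *
go(.471,-.418,.26,-34.4)"
```

```text
time: 48.2
ee_pos: [0.3606, -0.3401, 0.2606]
eef_rot: [0.885, 0.465, -0.004, -0.01]
ft_force: [-0.2, 0.6, -5.2]
width: 0.0119
grip_force: 55.0
t 48.2 at [ 0.3606 -0.3401  0.2606] ang -34.6 w 0.0119 j7 0.1 | turn -0.002 shift [-0.01   0.676 -0.012]
```

```bash
python3 -m crank '0 0.04 0 0 -1;0 0.08 0 0 -1;0 0.1 0 0 -1;0 0.1 0 0 -1;0 0.1 0 0 -1;0 0.1 0 0 -1;0 0.08 0 0 -1;0 0.05 0 0 -1;0 0.025 0 0 -1;0 0 0 0 -1' && python3 -m crank '-0.01 0 0 0 -1;0 0 0 0 -1' && python3 -m crank '0 0 0.05 0 -1;0 0 0.05 0 -1;0 0 0.04 0 -1;0 0 0 0 -1' && python3 -c "
from h import *
go(.471,-.418,.215,-34.4)"
```

```text
time: 49.2
ee_pos: [0.4713, -0.4174, 0.2575]
eef_rot: [0.885, 0.465, -0.004, -0.01]
ft_force: [-0.1, -0.1, -6.4]
width: 0.0118
grip_force: 55.0
time: 49.4
ee_pos: [0.469, -0.4193, 0.258]
eef_rot: [0.886, 0.464, -0.004, -0.01]
ft_force: [-0.5, -0.5, -6.9]
width: 0.0116
grip_force: 55.0
time: 49.8
ee_pos: [0.4689, -0.4181, 0.2279]
eef_rot: [0.885, 0.465, -0.005, -0.011]
ft_force: [-0.3, 1.3, -4.8]
width: 0.0118
grip_force: 55.0
t 49.8 at [ 0.4689 -0.4181  0.2279] ang -34.6 w 0.0118 j7 0.4 | turn -0.003 shift [0.006 0.01  0.064]
```

Now I'll lower in small steps until the weight comes off the wrist.

```bash
python3 -m crank '0 0 0.02 0 -1;0 0 0.02 0 -1;0 0 0 0 -1;0 0 0 0 -1' && python3 -m crank '0 0 0.015 0 -1;0 0 0 0 -1;0 0 0 0 -1' && python3 -m crank '0 0 0.01 0 -1;0 0 0 0 -1;0 0 0 0 -1'&& python3 -m crank '0 0 0.01 0 -1;0 0 0 0 -1;0 0 0 0 -1'
```

```text
time: 50.2
ee_pos: [0.4692, -0.4188, 0.2217]
eef_rot: [0.886, 0.464, -0.004, -0.01]
ft_force: [-0.2, -0.9, -6.5]
width: 0.0115
grip_force: 55.0
time: 50.5
ee_pos: [0.4691, -0.4187, 0.2186]
eef_rot: [0.886, 0.464, -0.004, -0.01]
ft_force: [-0.1, -0.6, -5.7]
width: 0.0112
grip_force: 55.0
time: 50.8
ee_pos: [0.4692, -0.4189, 0.217]
eef_rot: [0.886, 0.464, -0.004, -0.01]
ft_force: [-0.2, -0.3, -1.4]
width: 0.0118
grip_force: 55.0
time: 51.1
ee_pos: [0.4692, -0.419, 0.2168]
eef_rot: [0.886, 0.465, -0.003, -0.009]
ft_force: [-3.6, 4.9, 14.2]
width: 0.0114
grip_force: 55.0
```

```bash
python3 -m crank '0 0 -0.012 0 -1;0 0 0 0 -0.8;0 0 0 0 -0.6;0 0 0 0 -0.4;0 0 0 0 -0.1;0 0 0 0 0;0 0 0 0 0' && python3 -m crank '0 0 -0.05 0 0;0 0 -0.1 0 0;0 0 -0.15 0 0;0 0 -0.2 0 0;0 0 -0.2 0 0;0 0 -0.1 0 0;0 0 0 0 0;0 0 0 0 0' && python3 -m crank '0.1 -0.1 0 0 0;0.2 -0.15 0 0 0;0.2 -0.15 0 0 0;0.2 -0.15 0 0 0;0.2 -0.15 0 0 0;0.2 0 0 0 0;0.2 0 0 0 0;0.2 0 0 0 0;0 0 0 0 0;0 0 0 0 0' && python3 -c "
from h import *
c=cams.camera('scene');t=cams.camera('top')
a=cv2.resize(c['img'][70:270,200:350],(450,600),interpolation=cv2.INTER_CUBIC);b=cv2.resize(t['img'][100:300,440:556],(348,600),interpolation=cv2.INTER_CUBIC)
cv2.imwrite('pics/fin.png',np.hstack([a,b]))"
```

```text
time: 51.8
ee_pos: [0.4691, -0.4188, 0.2171]
eef_rot: [0.886, 0.464, -0.004, -0.01]
ft_force: [0.3, 0.2, 0.2]
width: 0.0397
grip_force: 0.0
time: 52.6
ee_pos: [0.4716, -0.4211, 0.3772]
eef_rot: [0.886, 0.464, -0.004, -0.01]
ft_force: [0.5, -0.1, -0.3]
width: 0.0438
grip_force: 0.0
time: 53.6
ee_pos: [0.53, -0.1385, 0.3825]
eef_rot: [0.886, 0.464, -0.005, -0.008]
ft_force: [-0.5, -1.5, -0.9]
width: 0.0436
grip_force: 0.0
```

View pics/fin.png

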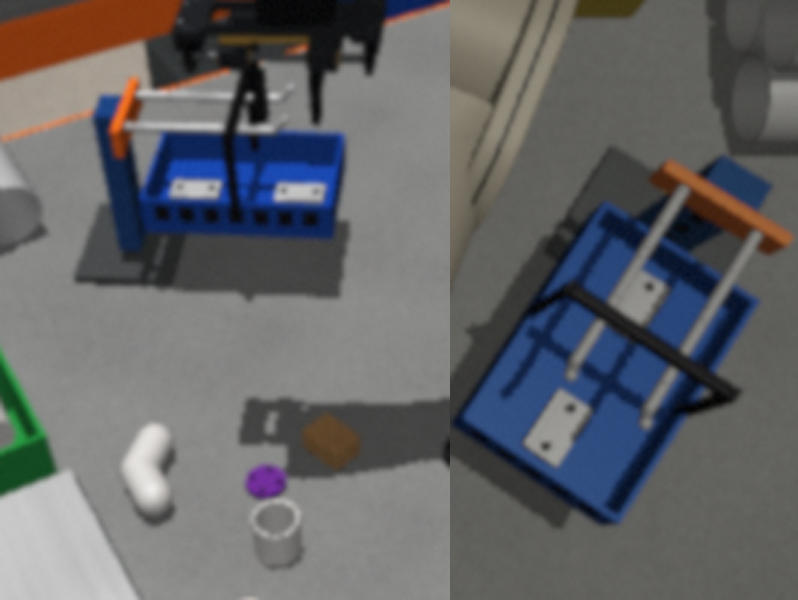

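The crate hangs level, with the bar across both prongs and both plates inside, and the arm is clear. I'm handing it in.

```bash
python3 -c "
from bench import workorder
print(workorder.close_job())"
```

```text
the job is handed in; nothing more can be done
None
```

I handed the job in at about 54 s: both discs are in the shut drawer, and the crate with both plates hangs level across the two prongs. The judge returned no verdict.

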